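# Snap a sharpening-stone cartridge into its sprung bench holder

### The arm

A 6-joint arm with a two-finger parallel gripper is mounted at the origin on a cart in front of the work surface, level with it; the furniture and walls round the work are solid. World frame = base frame: x ahead of the robot, y to its left, z up, the work surface at z = 0. Lengths are in m, angles in rad, forces in N, time in s.
With the tool pointing down it reaches from about 0.35 to 0.875 m from the base axis. Payload 4.2 kg.
Tool frame: the origin (TCP) lies on the centre line of the jaws, within the pads' length; the fingertips stand 11 mm ahead of it and the grasp point (between the pads) lies 8 mm behind it; z points along the fingers, y is the line along which they close (so a half turn about z gives the same grasp; the last joint's range is limited). The gripper opens to 85 mm and grips with 20 to 120 N. Pads are 22 mm wide; open, the fingers measure 114 mm over their backs; the gripper's body (76 mm by 85 mm) begins 54 mm behind the grasp point. The pads swing forward as they close: fully open they stand 13 mm farther back than shut.
Start: joints at [1.591, 0.385, 0.008, 0, -1.194, -0.259], TCP at [0.148, 0.607, 0.242] pointing down, gripper open.
Joint ranges: [-3.14, 3.14], [-1.21, 2.06], [-1.07, 1.41], [-3.16, 2.05], [-2.99, -0.16], [-3.1, 3.1]. Speed limits (rad/s): [2.79, 2.79, 3.14, 3.14, 3.14, 3.14].

### API

Orientations are given as a unit quaternion [x, y, z, w].
In Python, from cell import env gives the robot as it stands.
- The arm moves only by the tool apply_moves, never from a script. Its argument "motion" is one flat list of numbers, 6 for each row, row after row: the shift along the tool's x, y, z in mm, then the turn, a rotation vector about the tool's x, y, z in degrees. A call has 1 to 8 rows; each row shifts and turns the commanded pose from where the row before left it, along the tool's axes as they then stand; what a row does not reach is not made up. A row lasts 1/12 s, in which the tool goes at most 41.7 mm and 7.16 degrees, less where a joint would pass 70% of its speed; a pose out of reach is approached as far as the arm can. A call is refused whole if a number of a shift passes 41.7 or a number of a turn 7.16, either way. A call with a gripper value outside its range is refused whole. "hand" is the finger opening in mm, from 0 to 85.4, set as the call begins (left out, the last holds). The fingers move at their own pace and stop on an object; "squeeze" is the grip in N (left out, the last holds). Time passes only in rows, so rows that do not move let the fingers close. It gives the time, the measured TCP pose, the force, the opening and the grip force at its end, in the units of the state.
- env.observe(): the state, without advancing time (a new reading comes with each control period).
- env.snapshot(name): name is "scene" or "top" or "wrist"; returns a dict with "color" (420x560x3 uint8, red, green, blue), "intrinsics" (3x3 intrinsics, pixels), "pose" (4x4, takes a point from camera to world coordinates). Camera axes: x right, y down, z forward; pixel columns grow to the right and rows downward; lengths in m; the calibration is good to about 2 mm. A picture is of the moment at which its call begins. There is no depth.
- env.finish_job(): hands the job in; it is judged then, once.
The state is a dict: "time": time; "joint_positions": joint angles; "qd": joint speeds; "joint_torque": joint torques, N m; "tcp_pos": TCP position; "ee_rot": TCP orientation; "ft_force": force on the tool from outside, world axes, zero at the start; "torque": the same for the moment, N m; "width": finger opening in m; "grasp_force": force on a finger pad.
Only numpy, scipy, OpenCV 4.12 (cv2) and the standard library are available. Lean on these libraries where they do the work, as an engineer would, in place of code of your own. Each camera call takes 0.05 s, during which the arm holds its last target. There are 200 camera calls.

### The job

Pick up the sharpening stone lying on the bench and press it gently down into the green honing holder until both ends have snapped under their spring clips, so that it stays locked down by itself. Do not force it, leave it held by the clips, and do not shift the oil can, the sanding block or the chisel.

Things in the scene. Friction and masses are not known exactly. Their poses are not given: they have to be found in the camera images.
- stone_center (a point): Centre (15 mm above the underside) of the loose stone cartridge, 0.12 to 0.2 kg, 34 mm wide (x), 126 mm long (y), 30 mm high (z up). Lower 12 mm: bare grey metal carrier; on it a stone 34 x 100 x 18 mm, brown below, dark grey on top. Grip it across its 34 mm width at the stone, mid-length. Both ends are alike.
- stone: The same cartridge, origin at the centre of its underside. At each end the carrier stands out 13 mm past the stone as a tongue, top 12 mm above the underside; the tongue's end is 63 mm from the centre, chamfered over its lower 8 mm to 58 mm at the underside.
- honing_base: Green base plate, 100 x 190 x 8 mm, fixed, of the honing holder; origin at the centre of its underside, y along it. Straight over it on two posts, parallel to it, is the green clip head, set by hand to a height that is NOT measured: its deck's top (62 x 184 mm) is 38 to 68 mm above the bench. The cartridge goes on it, centred, lengthwise along y, either way round.
- side_guides (a point): Point on the base centre, 8 mm above the bench. The head's four steel side guides stand at y = +-46 to 60 mm and leave a slot 39 mm wide in x for the cartridge; they rise 36 mm above the deck's top, flared outward over the last 9 mm.
- under_clip_left (a point): Point on the base plate's top at its +y end, under a steel spring clip of the head that slides outward in y. Above the deck's top: nose at 20 to 22 mm (tip 59 mm from the centre when shut), holding lip under it, 30 degree lead-in ramp over it up to 35 mm. A tongue spreads it 4 mm and snaps under its lip when the cartridge's underside is 8 mm above the deck's top.
- under_clip_right (a point): The same at the -y end. Feel of pressing the cartridge in: up to about 8 to 17 N in all while the chamfers climb the ramps, less as the ends slide past the noses, a few N as the pads give way, then a firm stop (cartridge underside 5 mm above the deck's top, 3 mm past the snap). More than 40 N on the holder is forcing it.
- clip_left (a joint): outward slide of the clip at the base's +y end, m: 0 shut, 0.009 fully spread; spring 2 N when shut plus 0.5 N per mm
- clip_right (a joint): the same for the clip at the base's -y end
- pad_left (a joint): downward travel of the sprung rubber pad under the cartridge at y = +40 mm, m: 0 up (10 mm above the deck's top), 0.005 at its hard stop; spring 1.5 N plus 1 N per mm. The cartridge's weight alone leaves it at 0; a snapped-in cartridge keeps it 2 to 3 mm down by itself.
- pad_right (a joint): the same for the pad at y = -40 mm
- oil_can: dark green oil can with a thin spout, 64 x 99 x 177 mm, standing beyond the work; origin at the centre of its underside
- cork: dark brown sanding block, 63 x 112 x 36 mm, to the right; origin at the centre of its underside
- skew: skew chisel with wooden handle, 370 mm long, 30 mm thick, lying along y nearest the robot; origin at the centre of its underside
Mind the look-alikes: they are no part of the job. Leave any purple look-alike of the stone alone.

How it is judged:
By the outcome, as a careful person would: the job done as asked, in the order asked, and still so for the second after the job is handed in, with the robot touching nothing.
It also fails if it takes over 51 s, if anything falls off the work surface, if the arm or the gripper's body presses on something with over 40 N, if the wrist force passes 120 N, or if a joint passes its speed limit or range.

## Working session

There is one attempt and no reset: what is moved stays moved. The work goes in short steps, Python scripts to look and compute and a tool call to move; the robot and the scene stay as the last step left them, time stands still between calls to the robot, and variables do not carry over. Pictures are saved under pics/ and viewed, at most 10 in all, crops included, and the job is handed in when it is done.

Besides the shell and the picture viewer there is one more tool, called after ">>>" by a JSON object that holds its "name" and its "arguments", one argument or row to a line. apply_moves: Moves the arm, as the interface text tells. Its arguments: {"type":"object","properties":{"motion":{"type":"array"},"hand":{"type":"number"},"squeeze":{"type":"number"}},"required":["motion"]}

```bash
mkdir -p pics; ls; python3 - <<'E'
from cell import env
import cv2,numpy as np
s=env.observe();print({k:np.round(v,3) for k,v in s.items()})
for n in ("scene","top"):
    d=env.snapshot(n);cv2.imwrite(f"pics/{n}0.png",d["color"][:,:,::-1]);print(n,np.round(d["intrinsics"],1).tolist(),np.round(d["pose"],3).tolist())
E
```

```text
pics
{'time': np.float64(0.0), 'joint_positions': array([ 1.591e+00,  3.860e-01,  7.000e-03, -1.000e-03, -1.194e+00,
       -2.590e-01]), 'qd': array([ 0.001,  0.001, -0.   , -0.002, -0.001, -0.   ]), 'joint_torque': array([ 0.0000e+00, -3.9229e+01,  1.8840e+01,  4.1860e+00, -5.0000e-03,
       -0.0000e+00]), 'tcp_pos': array([0.148, 0.607, 0.241]), 'ee_rot': array([ 0.993, -0.119, -0.   ,  0.001]), 'ft_force': array([ 0.456,  0.506, -0.579]), 'torque': array([-0.033, -0.007, -0.031]), 'grasp_force': np.float64(0.0), 'width': np.float64(0.085)}
scene [[421.0, 0.0, 278.0], [0.0, 421.0, 210.2], [0.0, 0.0, 1.0]] [[-0.742, -0.463, 0.484, 0.082], [-0.67, 0.521, -0.529, 0.502], [-0.008, -0.717, -0.697, 0.776], [0.0, 0.0, 0.0, 1.0]]
top [[428.4, 0.0, 283.7], [0.0, 428.4, 209.8], [0.0, 0.0, 1.0]] [[0.0, -0.981, 0.195, 0.355], [-1.0, 0.006, 0.03, -0.065], [-0.03, -0.195, -0.98, 1.113], [0.0, 0.0, 0.0, 1.0]]
```

View pics/scene0.png

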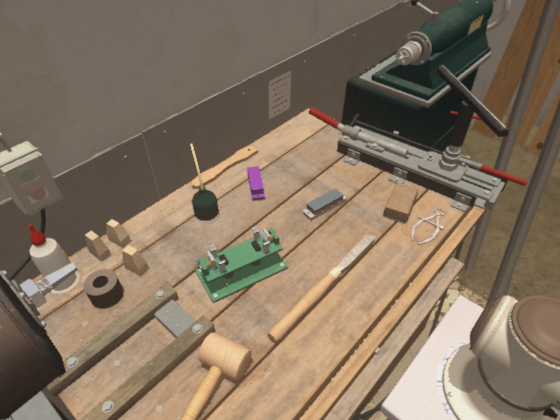

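View pics/top0.png

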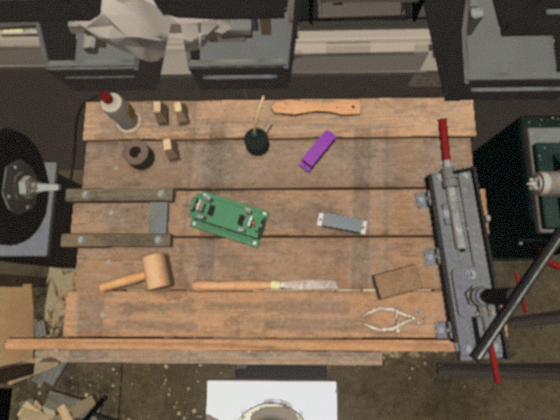

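Stone candidates in the top image are the grey bar with bright tongues at (343,223), the purple bar at (318,151) and the flat grey plate at (160,218). The one at (343,223) fits: grey stone with bare metal tongues at both ends, loose on the bench. The purple one is the look-alike, and the plate is set between the rails. The holder is green, at (228,218). I'll confirm with an enlarged crop.

```bash
cat > h.py <<'E'
import numpy as np,cv2
from cell import env
from scipy.spatial.transform import Rotation as R
def ray(d,uv,z):
    P=np.array(d["pose"]);K=np.array(d["intrinsics"])
    r=P[:3,:3]@np.linalg.inv(K)@np.array([uv[0],uv[1],1.]);o=P[:3,3]
    return o+r*(z-o[2])/r[2]
def proj(d,p):
    P=np.array(d["pose"]);c=P[:3,:3].T@(np.array(p)-P[:3,3]);q=np.array(d["intrinsics"])@c;return q[:2]/q[2]
def tomove(p,yaw=None):
    s=env.observe();r=R.from_quat(s["ee_rot"]);return r.inv().apply(np.array(p)-s["tcp_pos"])*1000
E
python3 - <<'E'
from h import *
d=env.snapshot("top");e=env.snapshot("scene")
a=d["color"][185:255,180:380];b=e["color"][180:300,190:350]
a=cv2.resize(a,None,fx=4,fy=4,interpolation=2);b=cv2.resize(b,None,fx=2,fy=2,interpolation=2)
b=cv2.resize(e["color"][222:302,190:300],None,fx=4,fy=4,interpolation=2)[:310]
c=np.zeros((280+310,800,3),np.uint8);c[:280]=a;c[280:,:440]=b
c[280:,440:]=cv2.resize(e["color"][180:230,295:355],(360,310),interpolation=2)
cv2.imwrite("pics/c1.png",c[:,:,::-1])
h=cv2.cvtColor(d["color"],cv2.COLOR_RGB2HSV)
m=cv2.inRange(h,(60,100,40),(90,255,255));m[:180]=0;m[260:]=0;m[:,:180]=0;m[:,290:]=0
pts=cv2.findNonZero(m);r=cv2.minAreaRect(pts);print("green",r)
m=cv2.inRange(h,(0,0,60),(180,70,255));m2=np.zeros_like(m);m2[205:240,312:372]=m[205:240,312:372]
# stone: less red than wood
f=d["color"].astype(int);m2=np.zeros_like(m);m2[205:240,312:372]=((f[...,0]-f[...,2])<12)[205:240,312:372]*255
n,l,st,ct=cv2.connectedComponentsWithStats(m2);i=1+st[1:,4].argmax()
r2=cv2.minAreaRect(cv2.findNonZero((l==i).astype(np.uint8)));print("stone",r2,st[i])
print([np.round(ray(d,q,.03),3).tolist() for q in cv2.boxPoints(r2)]);print(ray(d,r2[0],.02))
print([np.round(ray(d,q,.008),3).tolist() for q in cv2.boxPoints(r)]);print(ray(d,r[0],.008))
E
```

```text
Traceback (most recent call last):
cv2.error: OpenCV(4.12.0) /io/opencv/modules/imgproc/src/convhull.cpp:143: error: (-215:Assertion failed) total >= 0 && (depth == CV_32F || depth == CV_32S) in function 'convexHull'
```

View pics/c1.png

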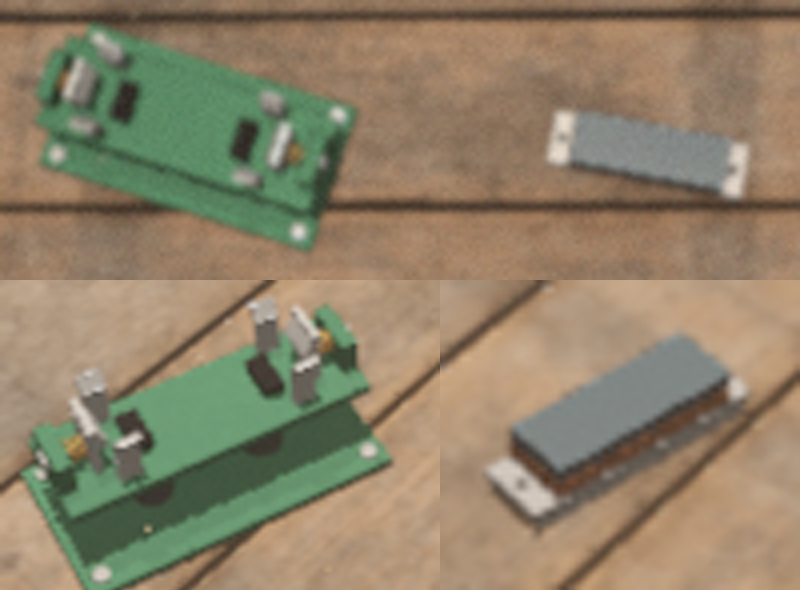

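Crop confirms it: grey stone over a brown band, with metal tongues at both ends, in the top view at px (342,223). The holder's long axis runs down to the right.

```bash
python3 - <<'E'
from h import *
d=env.snapshot("top");e=env.snapshot("scene")
T=lambda q:(180+q[0]/4-.4,185+q[1]/4-.4)
S=lambda q:(190+q[0]/4-.4,222+(q[1]-280)/4-.4)
b=[ray(d,T(q),.008) for q in [(40,165),(312,250),(356,101)]]
print("base",np.round(b,3).tolist(), (b[0]+b[2])/2, np.degrees(np.arctan2(-(b[1]-b[0])[0],-(b[1]-b[0])[1])) )
for u in [(40,165),(312,250),(356,101)]: pass
bs=[ray(e,S(q),.008) for q in [(98,592),(391,462)]];print("scene base edge",np.round(bs,3).tolist())
s=[ray(d,T(q),.03) for q in [(573,112),(729,137),(724,191),(568,166)]];c=np.mean(s,0)
print("stone",c,np.round(s,3).tolist(),np.degrees([np.arctan2((s[0]-s[1])[0],(s[0]-s[1])[1])]), np.linalg.norm(s[0]-s[1]),np.linalg.norm(s[1]-s[2]))
s2=[ray(e,(295+(q[0]-440)/6,180+(q[1]-280)/6.2),.03) for q in [(512,432),(683,335),(732,380),(562,473)]]
print("scene stone",np.mean(s2,0))
# two-view deck: near-robot right deck corner: top crop (303,215); scene crop (370,385)
def tri(u,v):
    f=lambda z:np.linalg.norm(ray(d,u,z)[:2]-ray(e,v,z)[:2])
    zs=np.linspace(0,.12,241);g=[f(z) for z in zs];i=int(np.argmin(g));return zs[i],g[i],ray(d,u,zs[i])
print(tri(T((303,215)),S((370,386))),tri(T((40,132)),S((70,517))))
for P in (.038,.068): print(P,ray(d,T((303,215)),P),ray(d,T((40,132)),P))
E
```

```text
base [[0.533, 0.216, 0.008], [0.477, 0.037, 0.008], [0.575, 0.009, 0.008]] [0.55434048 0.11263236 0.008     ] 17.440950263541186
scene base edge [[0.534, 0.215, 0.008], [0.475, 0.044, 0.008]]
stone [ 0.53699813 -0.17963455  0.03      ] [[0.563, -0.132, 0.03], [0.546, -0.231, 0.03], [0.511, -0.227, 0.03], [0.528, -0.128, 0.03]] [9.61690934] 0.10042944755865552 0.03502203837106033
scene stone [ 0.53403838 -0.17482969  0.03      ]
(np.float64(0.0545), np.float64(0.001773089058460679), array([0.49373253, 0.03825197, 0.0545    ])) (np.float64(0.0525), np.float64(0.00812687887498761), array([0.54745183, 0.20604664, 0.0525    ]))
0.038 [0.49589132 0.03985664 0.038     ] [0.55008017 0.20974934 0.038     ]
0.068 [0.49196625 0.03693905 0.068     ] [0.54464222 0.20208859 0.068     ]
```

```bash
cat >> h.py <<'E'
def plan(p,ang,n,s=None):
    """straight path to p, tool down, tool y at world angle ang (deg)"""
    s=s or env.observe();q=R.from_quat(s["ee_rot"]);p0=np.array(s["tcp_pos"])
    a=np.radians(ang);y=np.array([np.cos(a),np.sin(a),0]);z=np.array([0,0,-1.]);G=R.from_matrix(np.c_[np.cross(y,z),y,z])
    rv=np.degrees((q.inv()*G).as_rotvec());pos=p0.copy();rows=[]
    for i in range(n):
        sh=np.round(q.inv().apply((np.array(p)-pos)/(n-i))*1000,1);t=np.round(rv/n,2)
        rows.append(sh.tolist()+t.tolist());pos=pos+q.apply(sh/1000);q=q*R.from_rotvec(np.radians(t))
    for i in range(0,n,8): print([x for r in rows[i:i+8] for x in r])
    print("end",pos.round(4),q.as_quat().round(3))
E
python3 - <<'E'
from h import *
d=env.snapshot("wrist");s=env.observe();q=R.from_quat(s["ee_rot"])
P=d["pose"];print("cam in tool",q.inv().apply(P[:3,3]-s["tcp_pos"]),(q.inv().as_matrix()@P[:3,:3]).round(3).tolist(),d["intrinsics"])
plan([.554,.113,.26],162.5,16)
E
```

```text
cam in tool [ 0.07285342  0.00032554 -0.13157688] [[-0.0, -0.959, -0.283], [1.0, -0.0, -0.0], [0.0, -0.283, 0.959]] [[345.24660523   0.         278.24112126]
 [  0.         345.24660523 211.40185732]
 [  0.           0.           1.        ]]
[32.0, 24.0, -1.1, 0.0, -0.0, 5.86, 34.3, 20.6, -1.1, 0.0, -0.0, 5.86, 36.2, 17.0, -1.1, 0.0, -0.0, 5.86, 37.7, 13.2, -1.1, 0.0, -0.0, 5.86, 38.9, 9.3, -1.1, 0.0, -0.0, 5.86, 39.6, 5.3, -1.1, 0.0, -0.0, 5.86, 40.0, 1.2, -1.1, 0.0, -0.0, 5.86, 39.9, -2.9, -1.1, 0.0, -0.0, 5.86]
[39.4, -6.9, -1.1, 0.0, -0.0, 5.86, 38.5, -10.9, -1.1, 0.0, -0.0, 5.86, 37.1, -14.8, -1.1, 0.0, -0.0, 5.86, 35.4, -18.5, -1.1, 0.0, -0.0, 5.86, 33.4, -22.0, -1.1, 0.0, -0.0, 5.86, 30.9, -25.3, -1.2, 0.0, -0.0, 5.86, 28.2, -28.3, -1.1, 0.0, -0.0, 5.86, 25.2, -31.1, -1.2, 0.0, -0.0, 5.86]
end [0.554 0.113 0.26 ] [ 0.592 -0.806  0.     0.   ]
```

>>> {"name": "apply_moves", "arguments": {
  "motion": [32,24,-1,0,0,5.86,34.3,20.6,-1,0,0,5.86,36.2,17,-1,0,0,5.86,37.7,13.2,-1,0,0,5.86,38.9,9.3,-1,0,0,5.86,39.6,5.3,-1,0,0,5.86,40,1.2,-1,0,0,5.86,40,-3,-1,0,0,5.86],
  "hand": 70
}}

```text
time: 1.02
tcp_pos: [0.352, 0.3584, 0.2507]
ee_rot: [0.862, -0.506, 0.0, -0.0]
ft_force: [0.7, 1.5, -1.1]
width: 0.0701
grasp_force: 0.0
```

>>> {"name": "apply_moves", "arguments": {
  "motion": [39.4,-6.9,-1,0,0,5.86,38.5,-10.9,-1,0,0,5.86,37,-14.8,-1,0,0,5.86,35.4,-18.5,-1,0,0,5.86,33.4,-22,-1,0,0,5.86,31,-25.3,-1,0,0,5.86,28,-28.3,-1,0,0,5.86,25,-31,-1,0,0,5.86]
}}

```text
time: 1.68
tcp_pos: [0.5551, 0.1117, 0.2586]
ee_rot: [-0.59, 0.808, -0.0, 0.0]
ft_force: [0.1, 1.1, 0.1]
width: 0.0702
grasp_force: 0.0
```

>>> {"name": "apply_moves", "arguments": {
  "motion": [0,0,0,0,0,0,0,0,0,0,0,0,0,0,0,0,0,0]
}}

```text
time: 1.93
tcp_pos: [0.5539, 0.1133, 0.2581]
ee_rot: [-0.592, 0.806, 0.0, -0.0]
ft_force: [0.1, 0.7, -0.6]
width: 0.0701
grasp_force: 0.0
```

```bash
python3 - <<'E'
from h import *
d=env.snapshot("wrist");cv2.imwrite("pics/w1.png",cv2.resize(d["color"],(800,600))[:,:,::-1]);np.savez("w1.npz",**d)
s=env.observe();print(s["time"],s["tcp_pos"],s["ee_rot"],s["joint_positions"],s["ft_force"])
E
```

```text
1.9833 [0.55366514 0.11391607 0.25825072] [-5.92137885e-01  8.05836643e-01  1.38426709e-04 -1.04520944e-04] [ 4.89396531e-01  2.72272666e-01 -1.16028947e-01 -2.63505163e-04
 -1.18274141e+00 -7.92674573e-01] [ 0.58969257 -0.04122949 -0.36485755]
```

View pics/w1.png

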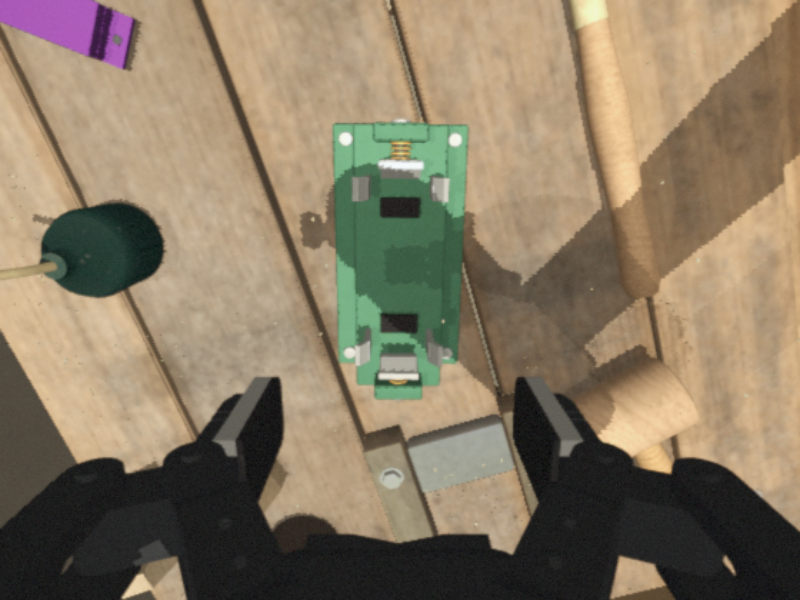

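The wrist view shows the holder squarely. In 800x600 px, the black pads are at (400,207) and (399,322), and the screws are at (346,139), (455,140), (350,352) and (447,352). The yaw is nearly aligned.

```bash
python3 - <<'E'
from h import *
d=dict(np.load("w1.npz"));f=.7
sc=[ray(d,(u*f,v*f),.009) for u,v in [(346,139),(455,140),(447,352.5),(350,352.5)]]
bc=np.mean(sc,0);print("screws",np.round(sc,4).tolist(),bc)
yw=lambda a,b:np.degrees(np.arctan2((a-b)[0],(a-b)[1]))
print("yaw",yw(sc[3],sc[0]),yw(sc[2],sc[1]))
g=d["color"].max(2);m=np.zeros_like(g);m[120:250,250:310]=(g[120:250,250:310]<45)*255
n,l,st,ct=cv2.connectedComponentsWithStats(m);o=[i for i in range(1,n) if st[i,4]>100];print([(ct[i],st[i]) for i in o])
c=sorted([ct[i] for i in o],key=lambda t:t[1])[:2]
for h in np.arange(.038,.069,.005):
    a,b=[ray(d,u,h+.010) for u in c];print(round(h,3),np.linalg.norm(a-b).round(4),((a+b)/2).round(4),yw(b,a).round(2), ((a+b)/2-bc)[:2].round(4))
E
```

```text
screws [[0.5652, 0.0214, 0.009], [0.4892, 0.0461, 0.009], [0.5406, 0.2057, 0.009], [0.6174, 0.1815, 0.009]] [0.55308271 0.11364928 0.009     ]
yaw 18.03777116048987 17.845059881097292
[(array([279.55102041, 144.75801749]), array([267, 138,  27,  14, 343], dtype=int32)), (array([281.71759259, 224.80092593]), array([267, 220,  25,  13, 216], dtype=int32))]
0.038 0.0825 [0.5529 0.1159 0.048 ] 15.84 [-0.0002  0.0023]
0.043 0.0813 [0.5526 0.1149 0.053 ] 15.84 [-0.0005  0.0012]
0.048 0.0801 [0.5523 0.1138 0.058 ] 15.84 [-0.0008  0.0002]
0.053 0.0789 [0.552  0.1128 0.063 ] 15.84 [-0.0011 -0.0009]
0.058 0.0777 [0.5517 0.1117 0.068 ] 15.84 [-0.0014 -0.0019]
0.063 0.0765 [0.5514 0.1107 0.073 ] 15.84 [-0.0017 -0.003 ]
0.068 0.0752 [0.5511 0.1096 0.078 ] 15.84 [-0.0019 -0.004 ]
```

```bash
python3 - <<'E'
from h import *
plan([.536,-.178,.20],170.4,8)
E
```

```text
[35.5, -8.8, 7.3, 0.0, 0.0, -0.97, 35.6, -8.2, 7.3, 0.0, 0.0, -0.97, 35.8, -7.6, 7.3, 0.0, 0.0, -0.97, 35.9, -7.0, 7.3, 0.0, 0.0, -0.97, 36.0, -6.4, 7.3, 0.0, 0.0, -0.97, 36.1, -5.7, 7.2, 0.0, 0.0, -0.97, 36.2, -5.2, 7.3, 0.0, 0.0, -0.97, 36.2, -4.5, 7.2, 0.0, 0.0, -0.97]
end [ 0.536 -0.178  0.2  ] [-0.645  0.764  0.    -0.   ]
```

>>> {"name": "apply_moves", "arguments": {
  "motion": [35.5,-8.8,7.3,0,0,-0.97,35.6,-8.2,7.3,0,0,-0.97,35.8,-7.6,7.3,0,0,-0.97,35.9,-7,7.3,0,0,-0.97,36,-6.4,7.3,0,0,-0.97,36.1,-5.7,7.2,0,0,-0.97,36.2,-5.2,7.3,0,0,-0.97,36.2,-4.5,7.2,0,0,-0.97]
}}

```text
time: 2.65
tcp_pos: [0.536, -0.1783, 0.2004]
ee_rot: [-0.647, 0.763, -0.0, 0.0]
ft_force: [0.6, 0.2, 0.2]
width: 0.0701
grasp_force: 0.0
```

>>> {"name": "apply_moves", "arguments": {
  "motion": [0,0,0,0,0,0,0,0,0,0,0,0,0,0,0,0,0,0]
}}

```text
time: 2.9
tcp_pos: [0.5364, -0.1773, 0.2005]
ee_rot: [-0.646, 0.764, -0.0, 0.0]
ft_force: [-0.4, 0.3, -0.0]
width: 0.0697
grasp_force: 0.0
```

```bash
python3 - <<'E'
from h import *
d=env.snapshot("wrist");cv2.imwrite("pics/w2.png",cv2.resize(d["color"],(800,600))[:,:,::-1]);np.savez("w2.npz",**d)
s=env.observe();print(s["time"],s["tcp_pos"],s["ee_rot"],s["ft_force"])
E
```

```text
2.95 [ 0.53656581 -0.17692179  0.20063225] [-6.45820502e-01  7.63489142e-01 -2.88776090e-04  3.55036347e-04] [ 0.42524232 -0.35210334 -0.34586016]
```

View pics/w2.png

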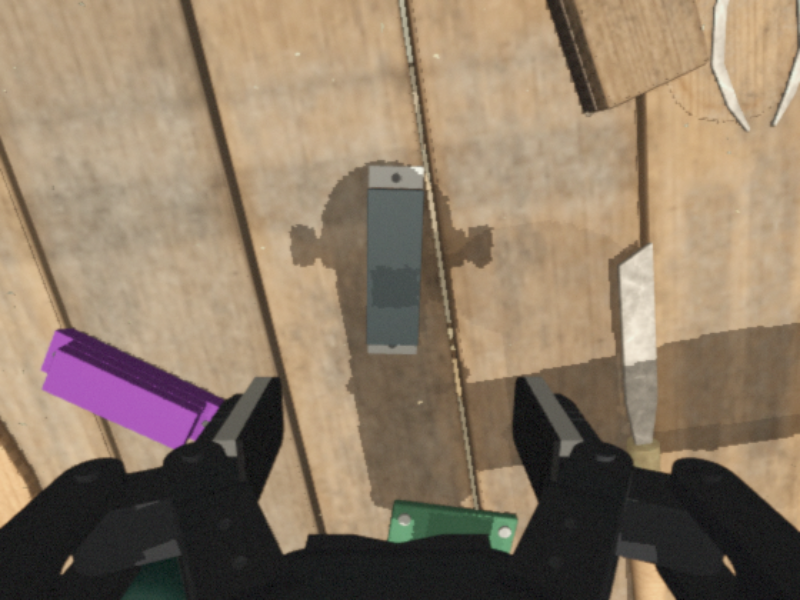

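The wrist view shows the stone, with its top face corners at about (368,189), (423,189), (418,346) and (367,345). It is upright and nearly aligned.

```bash
python3 - <<'E'
from h import *
d=dict(np.load("w2.npz"))
s=np.array([ray(d,(u*.7,v*.7),.03) for u,v in [(368,189),(423,189),(418,346),(367,345.5)]])
yw=lambda a,b:np.degrees(np.arctan2((a-b)[0],(a-b)[1]))
t=np.array([ray(d,(u*.7,v*.7),.012) for u,v in [(396.5,165.5),(392,353.5)]])
c=s.mean(0);print(c,t.mean(0),np.linalg.norm(t[0]-t[1]),yw(s[3],s[0]),yw(s[2],s[1]),np.linalg.norm(s[0]-s[3]),np.linalg.norm(s[1]-s[0]),np.linalg.norm(s[2]-s[3]))
yaw=(yw(s[3],s[0])+yw(s[2],s[1]))/2
c=(c+t.mean(0))/2
plan([c[0],c[1],.085],180-yaw,4)
E
```

```text
[ 0.53884084 -0.18096707  0.03      ] [ 0.53881817 -0.1811229   0.012     ] 0.12662586357286207 10.952387282226054 10.6313279233184 0.1002974904929868 0.03290406900816529 0.033461754448824245
[0.9, -0.7, 28.9, -0.01, 0.0, 0.31, 0.9, -0.7, 28.9, -0.01, 0.0, 0.31, 0.9, -0.7, 28.9, -0.01, 0.0, 0.31, 1.0, -0.8, 28.9, -0.01, 0.0, 0.31]
end [ 0.5389 -0.1811  0.085 ] [-0.638  0.77  -0.     0.   ]
```

>>> {"name": "apply_moves", "arguments": {
  "motion": [1,-0.8,36,0,0,0.3,1,-0.8,36,0,0,0.3,1,-0.7,36,0,0,0.3,0.8,-0.7,36,0,0,0.3,0,0,20,0,0,0,0,0,13,0,0,0,0,0,8,0,0,0,0,0,0,0,0,0]
}}

```text
time: 3.62
tcp_pos: [0.5381, -0.1811, 0.0139]
ee_rot: [-0.638, 0.77, 0.001, -0.001]
ft_force: [-0.6, -0.4, 0.5]
width: 0.0697
grasp_force: 0.0
```

>>> {"name": "apply_moves", "arguments": {
  "motion": [0,0,0,0,0,0,0,0,0,0,0,0,0,0,0,0,0,0,0,0,0,0,0,0,0,0,0,0,0,0,0,0,0,0,0,0],
  "hand": 25,
  "squeeze": 50
}}

```text
time: 4.12
tcp_pos: [0.5397, -0.1826, 0.0168]
ee_rot: [-0.637, 0.771, -0.001, 0.001]
ft_force: [0.0, 2.6, 5.8]
width: 0.0338
grasp_force: 51.4
```

>>> {"name": "apply_moves", "arguments": {
  "motion": [0,0,-8,0,0,0,0,0,-20,0,0,0,0,0,-30,0,0,0,0,0,-36,0,0,0,0,0,-36,0,0,0,0,0,-24,0,0,0,0,0,-10,0,0,0,0,0,0,0,0,0]
}}

```text
time: 4.78
tcp_pos: [0.5394, -0.1829, 0.1819]
ee_rot: [-0.637, 0.771, -0.002, 0.002]
ft_force: [-0.1, 0.2, -1.7]
width: 0.0337
grasp_force: 50.7
```

>>> {"name": "apply_moves", "arguments": {
  "motion": [0,0,0,0,0,0,0,0,0,0,0,0]
}}

```text
time: 4.95
tcp_pos: [0.5369, -0.1824, 0.1767]
ee_rot: [-0.637, 0.771, 0.002, -0.001]
ft_force: [-1.3, 0.2, -2.0]
width: 0.0331
grasp_force: 50.7
```

```bash
python3 - <<'E'
from h import *
s=env.observe();print(s["tcp_pos"],s["ft_force"],s["torque"],s["width"])
d=env.snapshot("wrist");cv2.imwrite("pics/w3.png",cv2.resize(d["color"],(800,600))[:,:,::-1]);np.savez("w3.npz",**d)
plan([.553,.113,.18],180-17.9,9)
E
```

```text
[ 0.53686925 -0.18241309  0.17667177] [-1.26251871  0.21291454 -1.95044835] [-0.01847307  0.00949355 -0.0307124 ] 0.03314817528836746
[-32.6, 4.5, -0.4, 0.03, -0.0, 0.78, -32.5, 4.9, -0.4, 0.03, -0.0, 0.78, -32.4, 5.4, -0.4, 0.03, -0.0, 0.78, -32.4, 5.8, -0.4, 0.03, -0.0, 0.78, -32.3, 6.2, -0.4, 0.03, -0.0, 0.78, -32.2, 6.7, -0.3, 0.03, -0.0, 0.78, -32.1, 7.1, -0.4, 0.03, -0.0, 0.78, -32.0, 7.5, -0.3, 0.03, -0.0, 0.78]
[-31.9, 8.0, -0.4, 0.03, -0.0, 0.78]
end [0.553 0.113 0.18 ] [-0.588  0.809  0.    -0.   ]
```

View pics/w3.png

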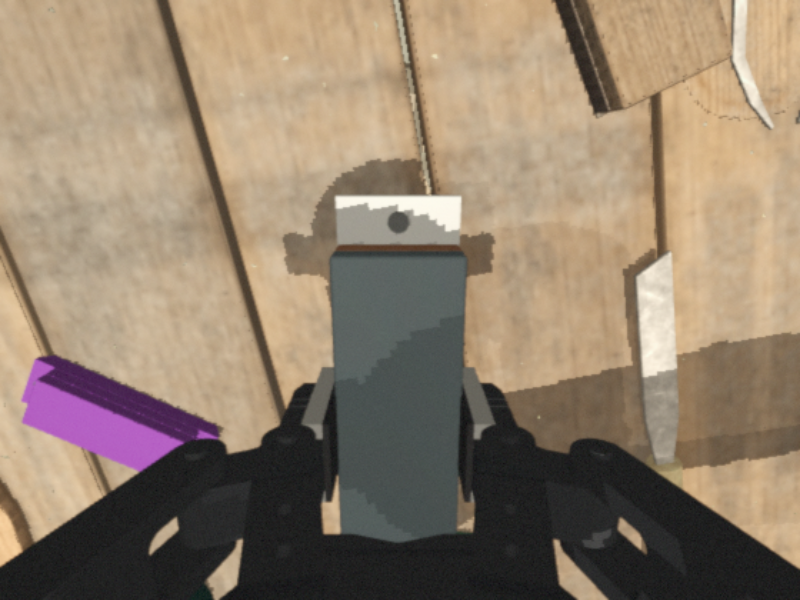

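The stone is held squarely. Its far tongue end is at row 196, columns 335–461, and the stone's top far edge is at row 254, columns 331–467. Next I'll get its offset in the tool frame.

```bash
python3 - <<'E'
from h import *
d=dict(np.load("w3.npz"));K=d["intrinsics"]
C=np.array([[0,-.959,-.283],[1,0,0],[0,-.283,.959]]);o=np.array([.07285,.0003,-.13158])
def tl(u,v,dep): return o+C@(np.linalg.inv(K)@[u*.7,v*.7,1]*dep)
for u0,u1,v in [(335,461.5,196),(331,467,254)]:
    dep=.034*K[0,0]/((u1-u0)*.7);print(v,dep,tl((u0+u1)/2,v,dep)*1e3)
# by plane in tool z: underside z=.0165 -> tongue top at z=.0045, stone top at z=-.0135
for uv,z in [((398,196),.0045),((399,254),-.0135),((398,196),.0035),((398,196),.0055)]:
    r=C@(np.linalg.inv(K)@[uv[0]*.7,uv[1]*.7,1]);print((o+r*(z-o[2])/r[2])*1e3)
E
```

```text
196 0.13256221996325832 [62.65759937  0.50499014  3.61007432]
254 0.12330235900994248 [49.46406853  0.67817098 -9.93684999]
[62.5905051   0.43870355  4.5       ]
[ 50.14908517   0.66709366 -13.5       ]
[62.66589822  0.43768427  3.5       ]
[62.51511199  0.43972283  5.5       ]
```

>>> {"name": "apply_moves", "arguments": {
  "motion": [-32.6,4.5,-0.4,0,0,0.78,-32.5,4.9,-0.4,0,0,0.78,-32.4,5.4,-0.4,0,0,0.78,-32.4,5.8,-0.4,0,0,0.78,-32.3,6.2,-0.4,0,0,0.78,-32.2,6.7,-0.3,0,0,0.78,-32.1,7.1,-0.4,0,0,0.78,-32,7.5,-0.3,0,0,0.78]
}}

```text
time: 5.67
tcp_pos: [0.5516, 0.0813, 0.18]
ee_rot: [-0.594, 0.805, 0.001, -0.002]
ft_force: [1.9, -0.5, -1.0]
width: 0.0332
grasp_force: 50.6
```

>>> {"name": "apply_moves", "arguments": {
  "motion": [-31.9,8,-0.4,0,0,0.78,0,0,0,0,0,0,0,0,0,0,0,0]
}}

```text
time: 5.92
tcp_pos: [0.5535, 0.1142, 0.1803]
ee_rot: [-0.59, 0.808, 0.0, -0.002]
ft_force: [0.1, -0.7, -1.8]
width: 0.0329
grasp_force: 50.6
```

```bash
python3 - <<'E'
from h import *
s=env.observe();print(s["tcp_pos"],s["ee_rot"],s["ft_force"])
d=env.snapshot("wrist");cv2.imwrite("pics/w4.png",cv2.resize(d["color"],(800,600))[:,:,::-1]);np.savez("w4.npz",**d)
s=env.observe();print(s["tcp_pos"],s["ee_rot"],s["ft_force"])
E
```

```text
[0.55352663 0.11424982 0.18033102] [-5.89628343e-01  8.07672112e-01  4.35939836e-04 -1.99669046e-03] [ 0.05762188 -0.72548216 -1.76445971]
[0.55340874 0.11309654 0.18051546] [-5.88992300e-01  8.08135943e-01  4.19491186e-04 -2.04751987e-03] [-0.7052692   0.21364641 -1.23950053]
```

View pics/w4.png

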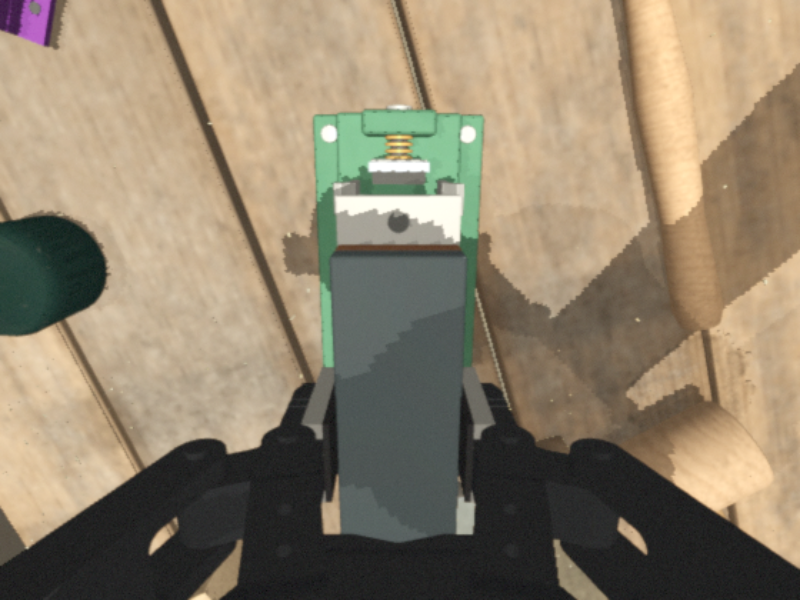

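Stone and holder line up laterally: the guides are centred on column 399, the clip on 399 and the stone on 398. Lowering now.

>>> {"name": "apply_moves", "arguments": {
  "motion": [0,0,12,0,0,0,0,0,18,0,0,0,0,0,14,0,0,0,0,0,8,0,0,0,0,0,3,0,0,0,0,0,0,0,0,0]
}}

```text
time: 6.47
tcp_pos: [0.5539, 0.1118, 0.1265]
ee_rot: [-0.588, 0.809, 0.0, -0.001]
ft_force: [0.8, 0.2, -1.5]
width: 0.0328
grasp_force: 50.6
```

>>> {"name": "apply_moves", "arguments": {
  "motion": [0,0,3,0,0,0,0,0,3,0,0,0,0,0,3,0,0,0,0,0,3,0,0,0,0,0,0,0,0,0]
}}

```text
time: 6.88
tcp_pos: [0.554, 0.1128, 0.115]
ee_rot: [-0.588, 0.809, 0.0, -0.0]
ft_force: [-0.3, -0.3, -1.8]
width: 0.033
grasp_force: 50.6
```

```bash
python3 - <<'E'
from h import *
s=env.observe();print(s["tcp_pos"],s["ee_rot"],s["ft_force"])
d=env.snapshot("wrist");t=env.snapshot("scene")
a=cv2.resize(d["color"][60:200,170:390],(800,509),interpolation=2)
cv2.imwrite("pics/w5.png",a[:,:,::-1]);np.savez("w5.npz",**d)
E
```

```text
[0.55396413 0.11275204 0.11503414] [-5.88444875e-01  8.08537210e-01  1.51109512e-04 -4.31440267e-04] [-0.31802209 -0.25163473 -1.79588035]
```

View pics/w5.png

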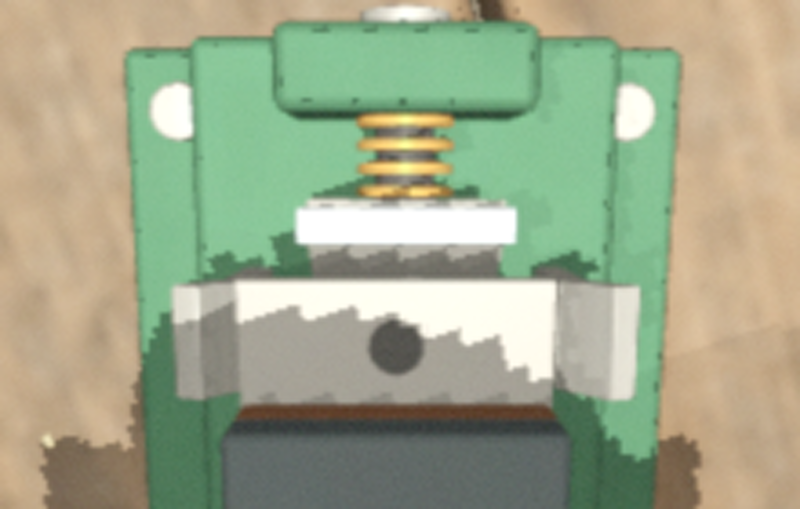

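At the visible end, the guides, clip and deck are centred on column 406 and the tongue on 396.5, so I need about 1 mm in tool +y. The deck's apparent width puts its top at about 49 mm.

>>> {"name": "apply_moves", "arguments": {
  "motion": [0,1,0,0,0,0,0,0,0,0,0,0,0,0,3,0,0,0,0,0,3,0,0,0,0,0,3,0,0,0,0,0,3,0,0,0]
}}

```text
time: 7.48
tcp_pos: [0.5532, 0.1131, 0.103]
ee_rot: [-0.588, 0.809, 0.0, -0.0]
ft_force: [-0.9, -0.1, -2.2]
width: 0.0329
grasp_force: 50.6
```

>>> {"name": "apply_moves", "arguments": {
  "motion": [0,0,3,0,0,0,0,0,3,0,0,0,0,0,0,0,0,0]
}}

```text
time: 7.73
tcp_pos: [0.5529, 0.1129, 0.0966]
ee_rot: [-0.588, 0.809, 0.0, -0.001]
ft_force: [0.1, -0.3, -1.7]
width: 0.0333
grasp_force: 50.6
```

>>> {"name": "apply_moves", "arguments": {
  "motion": [0,0,1.5,0,0,0,0,0,1.5,0,0,0,0,0,0,0,0,0]
}}

```text
time: 7.98
tcp_pos: [0.5535, 0.1128, 0.0947]
ee_rot: [-0.588, 0.809, -0.0, -0.0]
ft_force: [-0.4, -1.4, 0.2]
width: 0.033
grasp_force: 50.9
```

>>> {"name": "apply_moves", "arguments": {
  "motion": [0,0,1.5,0,0,0,0,0,1.5,0,0,0,0,0,0,0,0,0]
}}

```text
time: 8.23
tcp_pos: [0.5536, 0.1129, 0.0918]
ee_rot: [-0.588, 0.809, -0.0, 0.0]
ft_force: [-0.7, -2.9, 2.3]
width: 0.0328
grasp_force: 51.1
```

>>> {"name": "apply_moves", "arguments": {
  "motion": [1,0,0,0,0,0,0,0,1,0,0,0,0,0,1,0,0,0,0,0,0,0,0,0]
}}

```text
time: 8.57
tcp_pos: [0.554, 0.1128, 0.0905]
ee_rot: [-0.589, 0.808, -0.0, 0.001]
ft_force: [-0.7, -0.3, 5.0]
width: 0.0332
grasp_force: 51.5
```

>>> {"name": "apply_moves", "arguments": {
  "motion": [0,0,1.5,0,0,0,0,0,1.5,0,0,0,0,0,0,0,0,0]
}}

```text
time: 8.82
tcp_pos: [0.5545, 0.1129, 0.0881]
ee_rot: [-0.589, 0.808, -0.001, 0.002]
ft_force: [-0.7, -1.7, 6.9]
width: 0.0328
grasp_force: 51.8
```

>>> {"name": "apply_moves", "arguments": {
  "motion": [0,0,1.5,0,0,0,0,0,1.5,0,0,0,0,0,0,0,0,0]
}}

```text
time: 9.07
tcp_pos: [0.5543, 0.1127, 0.0843]
ee_rot: [-0.589, 0.808, -0.0, 0.002]
ft_force: [1.4, -2.1, 1.8]
width: 0.0328
grasp_force: 51.1
```

>>> {"name": "apply_moves", "arguments": {
  "motion": [0,0,1,0,0,0,0,0,1,0,0,0,0,0,0,0,0,0]
}}

```text
time: 9.32
tcp_pos: [0.5537, 0.1125, 0.0818]
ee_rot: [-0.589, 0.808, -0.0, 0.001]
ft_force: [0.3, -0.8, 4.0]
width: 0.0334
grasp_force: 51.4
```

>>> {"name": "apply_moves", "arguments": {
  "motion": [0,0,1,0,0,0,0,0,1,0,0,0,0,0,0,0,0,0]
}}

```text
time: 9.57
tcp_pos: [0.5537, 0.1125, 0.0798]
ee_rot: [-0.589, 0.808, -0.0, 0.001]
ft_force: [1.9, -0.5, 5.5]
width: 0.0329
grasp_force: 51.3
```

>>> {"name": "apply_moves", "arguments": {
  "motion": [0,0,1,0,0,0,0,0,0.5,0,0,0,0,0,0,0,0,0]
}}

```text
time: 9.82
tcp_pos: [0.5537, 0.1125, 0.0788]
ee_rot: [-0.589, 0.808, -0.0, 0.001]
ft_force: [-0.1, -0.1, 7.8]
width: 0.0334
grasp_force: 51.7
```

>>> {"name": "apply_moves", "arguments": {
  "motion": [0,0,1,0,0,0,0,0,0.5,0,0,0,0,0,0,0,0,0]
}}

```text
time: 10.07
tcp_pos: [0.5537, 0.1125, 0.0777]
ee_rot: [-0.589, 0.808, -0.0, 0.001]
ft_force: [-0.3, -1.4, 11.3]
width: 0.0332
grasp_force: 52.0
```

>>> {"name": "apply_moves", "arguments": {
  "motion": [0,0,1,0,0,0,0,0,0,0,0,0,0,0,0,0,0,0]
}}

```text
time: 10.32
tcp_pos: [0.5537, 0.1125, 0.0774]
ee_rot: [-0.589, 0.808, -0.0, 0.001]
ft_force: [-3.1, -0.6, 11.6]
width: 0.0332
grasp_force: 52.6
```

>>> {"name": "apply_moves", "arguments": {
  "motion": [0,0,0.8,0,0,0,0,0,0,0,0,0,0,0,0,0,0,0]
}}

```text
time: 10.57
tcp_pos: [0.5538, 0.1125, 0.0773]
ee_rot: [-0.589, 0.808, -0.001, 0.001]
ft_force: [-3.7, -0.9, 17.4]
width: 0.0331
grasp_force: 53.1
```

>>> {"name": "apply_moves", "arguments": {
  "motion": [0,0,0.8,0,0,0,0,0,0,0,0,0,0,0,0,0,0,0]
}}

```text
time: 10.82
tcp_pos: [0.5538, 0.1125, 0.0772]
ee_rot: [-0.589, 0.808, -0.001, 0.001]
ft_force: [-5.4, -0.4, 20.4]
width: 0.0326
grasp_force: 53.6
```

>>> {"name": "apply_moves", "arguments": {
  "motion": [0,0,-2,0,0,0,0,0,-2,0,0,0,0,0,0,0,0,0,0,0,0,0,0,0]
}}

```text
time: 11.15
tcp_pos: [0.5537, 0.1125, 0.079]
ee_rot: [-0.589, 0.808, -0.0, 0.001]
ft_force: [0.1, -0.9, 7.6]
width: 0.0329
grasp_force: 51.8
```

```bash
python3 - <<'E'
from h import *
s=env.observe();print(s["tcp_pos"],s["ft_force"],s["torque"])
d=env.snapshot("wrist")
cv2.imwrite("pics/w6.png",cv2.resize(d["color"][60:200,170:390],(800,509),interpolation=2)[:,:,::-1])
E
```

```text
[0.55373995 0.11250984 0.07898539] [ 0.058764   -0.91842009  7.6480667 ] [-0.16003667  0.04162999 -0.04782352]
```

View pics/w6.png

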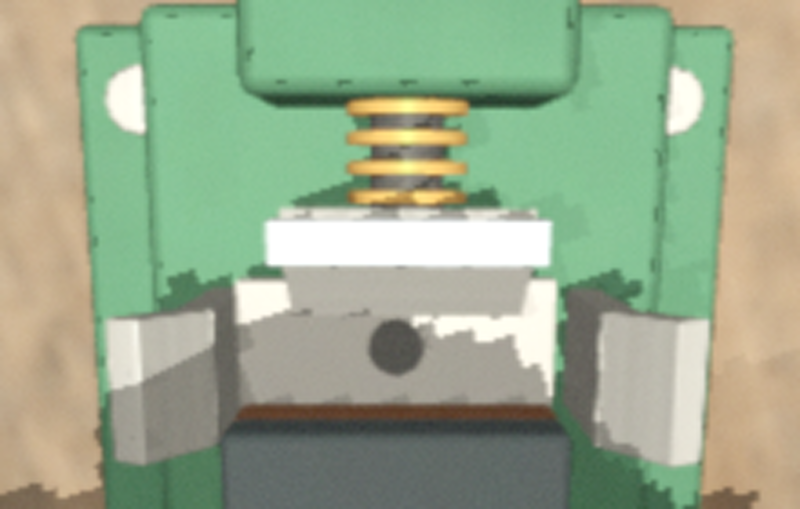

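The near clip's nose covers the tongue, so that end is snapped. I'll ease up and do a light lift check for the other end.

>>> {"name": "apply_moves", "arguments": {
  "motion": [0,0,-1,0,0,0,0,0,-1,0,0,0,0,0,0,0,0,0]
}}

```text
time: 11.45
tcp_pos: [0.5537, 0.1125, 0.0799]
ee_rot: [-0.589, 0.808, -0.0, 0.001]
ft_force: [2.2, -0.5, 1.9]
width: 0.0333
grasp_force: 51.0
```

>>> {"name": "apply_moves", "arguments": {
  "motion": [0,0,-0.5,0,0,0,0,0,0,0,0,0,0,0,0,0,0,0]
}}

```text
time: 11.7
tcp_pos: [0.5537, 0.1125, 0.08]
ee_rot: [-0.589, 0.808, -0.0, 0.001]
ft_force: [4.7, 0.3, -3.1]
width: 0.0335
grasp_force: 50.6
```

```bash
python3 - <<'E'
from h import *
s=env.observe();print(s["tcp_pos"],s["ft_force"],R.from_quat(s["ee_rot"]).inv().apply(s["torque"]))
E
```

```text
[0.5536774  0.11253441 0.08003054] [ 4.70121656  0.31169132 -3.07779846] [ 1.47519786 -0.45812352 -0.02596966]
```

Travel stops at 0.080 (2.8 mm above the hard stop) while the pull grows, so the clips hold it. Releasing and retreating.

>>> {"name": "apply_moves", "arguments": {
  "motion": [0,0,0,0,0,0,0,0,0,0,0,0,0,0,0,0,0,0,0,0,0,0,0,0,0,0,0,0,0,0,0,0,0,0,0,0],
  "hand": 60
}}

```text
time: 12.2
tcp_pos: [0.5527, 0.1121, 0.0803]
ee_rot: [-0.588, 0.809, 0.0, -0.0]
ft_force: [0.7, -0.2, -0.4]
width: 0.0597
grasp_force: 0.0
```

>>> {"name": "apply_moves", "arguments": {
  "motion": [0,0,-10,0,0,0,0,0,-20,0,0,0,0,0,-30,0,0,0,0,0,-36,0,0,0,0,0,-36,0,0,0,0,0,-30,0,0,0,0,0,-15,0,0,0,0,0,0,0,0,0]
}}

```text
time: 12.87
tcp_pos: [0.555, 0.1127, 0.2634]
ee_rot: [-0.589, 0.808, -0.001, 0.005]
ft_force: [-0.2, 0.0, -0.4]
width: 0.0599
grasp_force: 0.0
```

>>> {"name": "apply_moves", "arguments": {
  "motion": [0,0,0,0,0,0,0,0,0,0,0,0,0,0,0,0,0,0]
}}

```text
time: 13.12
tcp_pos: [0.5523, 0.1119, 0.2561]
ee_rot: [-0.588, 0.809, 0.0, -0.001]
ft_force: [0.2, 0.6, 0.6]
width: 0.0604
grasp_force: 0.0
```

```bash
python3 - <<'E'
from h import *
s=env.observe();print(s["time"],s["tcp_pos"],s["ft_force"])
d=env.snapshot("wrist")
cv2.imwrite("pics/w7.png",cv2.resize(d["color"][60:300,180:380],(666,600),interpolation=2)[:,:,::-1][:600])
E
```

```text
13.1167 [0.55226355 0.11189185 0.25605439] [0.22220866 0.63394672 0.60503103]
```

View pics/w7.png

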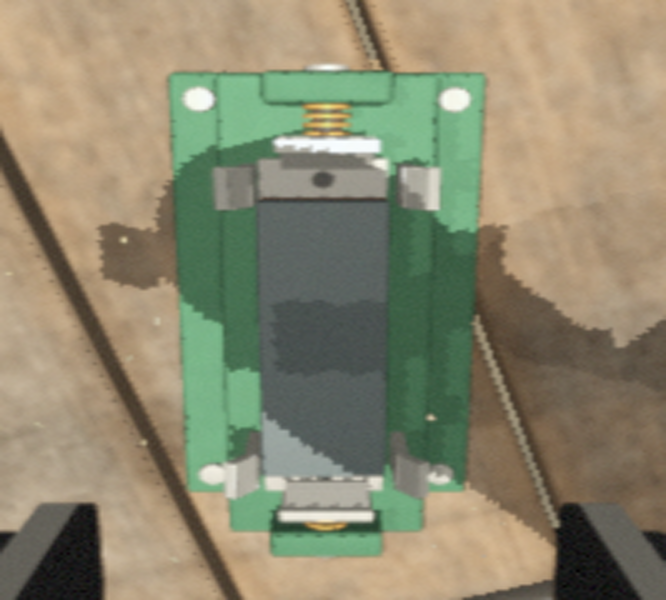

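Both clip noses lie over their tongues (crop px (325,150) and (327,495)), and the stone sits centred between the guides. Handing in.

```bash
python3 -c "
from cell import env
print(env.finish_job())"
```

```text
the job is handed in; nothing more can be done
None
```

The stone is pressed into the honing holder with both ends snapped under their clips; I pressed with at most about 22 N, released it and handed the job in after about 13 s, and the gripper never went near the oil can, sanding block or chisel.

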